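# Turn the biscuit tin's label to the front and swing the hold-down bar over it

## Task

The biscuit tin stands on the swivel plate of its wooden stand with the label turned away. Turn the tin where it stands, by rolling the edge of its lid round with a fingertip, until the label squarely faces the front of the stand (the side with the low lip); then swing the folded-back steel bar up over the lid all the way to its stop, so that the tin is ready to be carried. Keep the tin upright on its plate and do not shift the sugar jar, mug, small tin, bowl or biscuit cutter around it.

Things in the scene. Friction and masses are not known exactly. Their poses are not given: they have to be found in the camera images.
- stand: wooden stand fixed to the table: board 180 (x) by 190 (y) by 15 mm; origin at the centre of its underside, z up. +x points to its FRONT, the edge with a low wooden lip (24 mm high, 110 mm long, 86 mm from the origin); the front looks roughly away from the robot. Two wooden posts (24 x 10 mm, 65 mm high) stand at y = -89 and +89 mm
- plate_top (a point): centre of the upper face of the steel swivel plate in the middle of the stand, 23 mm above the table; the plate is 124 mm across, turns easily on a vertical axis without end stops, and has a low rim (top 29 mm above the table) inside which the tin stands
- tin: closed dark steel biscuit tin with flat lid, 110 mm across, 118 mm high, 0.3 to 0.65 kg, too wide to grasp; loose on the swivel plate. Origin at the centre of its underside, z up, +x to the middle of the label. Pressing 5 to 20 N on the lid near its edge (42 mm from the centre) and moving the fingertip round the centre turns tin and plate together
- tin_label (a point): middle of the white paper label on the tin's side, 55 mm from its axis, 49 mm above its underside. The label is 66 mm wide and high with a brown crescent picture; a white paper tongue 18 mm wide runs from it up over the lid's edge and 30 mm inward on the lid, so its direction can be seen from above
- tin_lid (a point): centre of the lid's flat top, 141 mm above the table
- hold_bar (a joint): hinge of the stand's U-shaped round steel bar (12 mm thick). 0 = upright over the lid, at its stop (crossbar over the lid's middle, 18 mm clear of it); positive = folded to the stand's back, at most 1.3 rad; starts at 0.8 to 1.1. Stiff: stays where left, some 2 to 3 N at the crossbar move it. Axis: along the stand's y, at x = 0, 50 mm above the table
- hold_bar_mid (a point): middle of the crossbar's centre line, 115 mm from the hinge axis; the crossbar runs 154 mm along the stand's y, between two legs that straddle the tin
- sugar_jar: glass jar with metal lid, 68 mm across, 100 mm high, beside the stand on its +y side; bystander, origin at its underside
- mug: white mug, 76 mm across, 85 mm high, beside the stand on its -y side; bystander, origin at its underside
- plain_tin: small unlabelled tin, 90 mm across, 95 mm high; bystander, origin at its underside
- bowl: steel mixing bowl, 170 mm across, 75 mm high; bystander, origin at its underside
- cutter: round steel biscuit cutter, 70 mm across, 30 mm high; bystander, origin at its underside
Things that resemble listed ones, but are neither listed nor needed, are in the scene too. Leave any blue or red look-alike of the tin alone.

How it is judged (in metres and radians):
On the way:
1. the label faces the front of the stand (within about 13 degrees) while the bar is still folded back (x of tin_label in the frame of stand above 0.045 m and y of tin_label in the frame of stand between -0.0125 and 0.0125 m and angular speed of tin below 0.1 rad/s and value of joint hold_bar above 0.6 rad), for 0.2 s.
At the end, for the whole second after the job is handed in: The middle of the label faces the stand's front: in the stand's frame it lies within 12.5 mm of the centre line (about 13 degrees) on the lip's side; the bar is upright over the lid within 0.1 rad of its stop; the tin stands upright and still, flat on the swivel plate inside its rim (x of tin_label in the frame of stand above 0.045 m and y of tin_label in the frame of stand between -0.0125 and 0.0125 m and value of joint hold_bar below 0.1 rad and angle between tin's own z axis and vertical below 0.05 rad and distance between tin and stand below 0.028 m and linear speed of tin below 0.02 m/s and angular speed of tin below 0.1 rad/s); the robot touches nothing.
It fails at once if the tin is tipped by more than 15 degrees (angle between tin's own z axis and vertical above 0.26 rad).
It fails at once if the tin is lifted off or pushed off its plate (its underside's centre more than 15 mm sideways or 15 mm up) (horizontal distance between tin and stand above 0.015 m or z of tin in the frame of stand above 0.038 m).
It fails at once if a bystander is shifted by more than 30 mm (distance of any of sugar_jar, mug, plain_tin, bowl, cutter from where it was at the start of the episode above 0.03 m).
It also fails if it takes over 58 s, if anything falls off the work surface, if the arm or the gripper's body presses on something with over 40 N, if the wrist force passes 120 N, or if a joint passes its speed limit or range.

## Robot

A 7-joint arm with a two-finger parallel gripper is mounted at the origin on the work surface. World frame = base frame: x ahead of the robot, y to its left, z up, the work surface at z = 0. Lengths are in mm, angles in rad, forces in N, time in s.
With the tool pointing down it reaches from about 425 to 950 mm from the base axis. Payload 4.7 kg.
Tool frame: the origin (TCP) lies at the very end of the fingers, on their centre line; the grasp point (between the pads) lies 19 mm behind it; x points along the fingers, y is the direction in which the jaws open and shut, and the axes are right-handed (so a half turn about x gives the same grasp; the last joint's range is limited). The gripper opens to 87 mm and grips with 3 to 60 N. Pads are 19 mm wide; open, the fingers measure 117 mm over their backs; the gripper's body (75 mm by 190 mm) begins 51 mm behind the grasp point.
Start: joints at [-0.029, 0.469, -0.049, 1.532, 0.024, 1.141, -0.082], TCP at [675.018, 0.046, 222.573] pointing down, gripper open.
Joint ranges: [-2.59, 2.59], [-0.33, 1.99], [-1.39, 1.29], [0.1, 2.45], [-1.04, 4.18], [0.21, 1.99], [-2.66, 2.66]. Speed limits (rad/s): [2.57, 2.57, 3.14, 3.14, 3.14, 3.14, 3.14].

## Interface

Orientations are given as a unit quaternion [x, y, z, w].
In Python, from bench import robot gives the robot as it stands.
- The arm moves only by the tool drive_tool, never from a script. Its argument "targets" is a list of rows, each an object with "xyz": the shift along the tool's x, y, z in m, a list of three; "twist": the turn, a rotation vector about the tool's x, y, z in degrees, a list of three. A call has 1 to 5 rows; each row shifts and turns the commanded pose from where the row before left it, along the tool's axes as they then stand; what a row does not reach is not made up. A row lasts 1/12 s, in which the tool goes at most 41.7 mm and 7.16 degrees, less where a joint would pass 70% of its speed; a pose out of reach is approached as far as the arm can. A call with a gripper value outside its range is refused whole. "claw" is the gripper command: -1 is fully open, 1 is shut, values between are in proportion, set as the call begins (left out, the last holds). The fingers move at their own pace and stop on an object; "grip_force" is the grip in N (left out, the last holds). Time passes only in rows, so rows that do not move let the fingers close. It gives the time, the measured TCP pose, the force and the opening at its end, in the units of the state.
- robot.get_obs(): the state, without advancing time (a new reading comes with each control period).
- robot.grab_frame(name): name is "scene" or "side" or "wrist"; returns the picture (420x560x3 uint8, red, green, blue); there is no depth.
- robot.calibration(name): a dict with "intrinsics" (3x3 intrinsics, pixels), "R" (3x3) and "t" (3): a world point X has camera coordinates R X + t. Camera axes: x right, y down, z forward; pixel columns grow to the right and rows downward; lengths in mm; the calibration is good to about 2 mm. A picture is of the moment at which its call begins: read the wrist's pose just before it. calibration takes no time and is no camera call; for the wrist camera it gives the pose at the moment of the call.
- robot.job_done(): hands the job in, once; it reports no verdict.
The state is a dict: "t": time; "joint_positions": joint angles; "dq": joint speeds; "joint_torque": joint torques, N m; "position": TCP position; "orientation": TCP orientation; "wrist_force": force on the tool from outside, world axes, zero at the start; "ft_torque": the same for the moment, N m; "finger_gap": finger opening in mm.
Only numpy, scipy, OpenCV 4.12 (cv2) and the standard library are available. Lean on these libraries where they do the work, as an engineer would, in place of code of your own. Each camera call takes 0.05 s, during which the arm holds its last target.

## Working session

There is one attempt and no reset: what is moved stays moved. The work goes in short steps, Python scripts to look and compute and a tool call to move; the robot and the scene stay as the last step left them, time stands still between calls to the robot, and variables do not carry over. Pictures are saved under pics/ and viewed, and the job is handed in when it is done.

Besides the shell and the picture viewer there is one more tool, called as name(argument=value, ...) on one line, values as JSON. drive_tool: Moves the arm, as the interface text tells. Its arguments: {"type":"object","properties":{"targets":{"type":"array","items":{"type":"object","properties":{"xyz":{"type":"array","items":{"type":"number"}},"twist":{"type":"array","items":{"type":"number"}}}}},"claw":{"type":"number"},"grip_force":{"type":"number"}},"required":["targets"]}

```bash
mkdir -p pics; ls; python3 - <<'E'
from bench import robot
import cv2
o=robot.get_obs();print(o)
for n in("scene","side","wrist"):
    c=robot.calibration(n);print(n,c)
    cv2.imwrite(f"pics/{n}0.png",robot.grab_frame(n)[:,:,::-1])
E
```

```text
pics
{'t': 0.0, 'joint_positions': array([-0.02892086,  0.46941641, -0.04856817,  1.53365611,  0.0241291 ,
        1.14103698, -0.0823187 ]), 'dq': array([ 2.39842900e-03,  2.31601737e-04,  6.43140559e-04,  5.47927243e-04,
        1.08631558e-03, -7.80404610e-05, -5.58583504e-04]), 'joint_torque': array([ 8.49551179e-05, -5.07972229e+01, -8.03461717e-02, -2.36155879e+01,
       -6.12773141e-02,  3.78107757e-02,  1.50727069e-04]), 'position': array([ 6.74406665e+02, -4.88128892e-04,  2.21532262e+02]), 'orientation': array([-0.49948506, -0.50045933,  0.50050386, -0.49955081]), 'wrist_force': array([-0.78342164,  0.36512976, -0.23180004]), 'ft_torque': array([-0.00118503,  0.00886873, -0.05256926]), 'finger_gap': 87.44484959189302}
scene {'intrinsics': array([[472.89369294,   0.        , 279.64402157],
       [  0.        , 472.89369294, 211.84056591],
       [  0.        ,   0.        ,   1.        ]]), 'R': array([[-0.08060386,  0.99666489, -0.01273257],
       [ 0.86764318,  0.06387038, -0.49306783],
       [-0.49061016, -0.0507905 , -0.86989769]]), 't': array([  59.00857029, -445.05137129, 1623.48653554])}
side {'intrinsics': array([[535.09275909,   0.        , 278.07747954],
       [  0.        , 535.09275909, 208.50452559],
       [  0.        ,   0.        ,   1.        ]]), 'R': array([[ 0.90567853, -0.42369952,  0.01500408],
       [-0.25048517, -0.56330658, -0.78736451],
       [ 0.34205786,  0.70934083, -0.61630512]]), 't': array([-503.59282168,  222.6031454 , 1513.1854422 ])}
wrist {'intrinsics': array([[346.05011786,   0.        , 277.91429471],
       [  0.        , 346.05011786, 210.66749914],
       [  0.        ,   0.        ,   1.        ]]), 'R': array([[ 9.99997623e-01, -9.27494719e-04, -1.97307310e-03],
       [-3.77163951e-04, -9.64947257e-01,  2.62443611e-01],
       [-2.14732654e-03, -2.62442244e-01, -9.64945313e-01]]), 't': array([-674.35197123,  -31.21340755,  391.1712034 ])}
```

View pics/scene0.png

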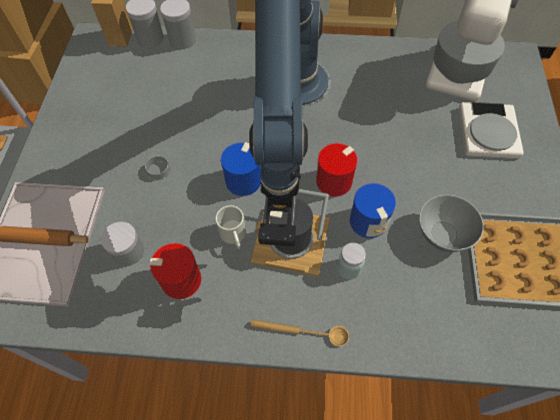

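View pics/side0.png

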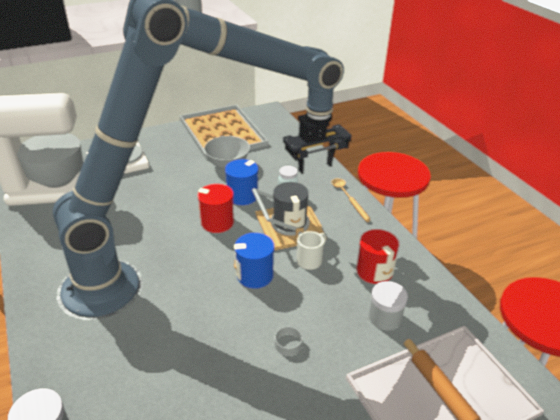

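View pics/wrist0.png

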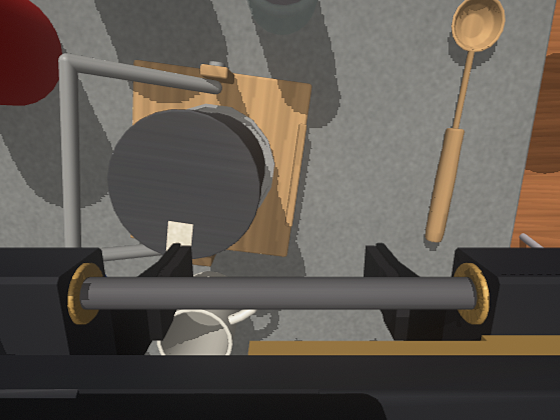

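The dark tin (wrist 185,180) stands on the wooden stand. The red and blue tins are the look-alikes. Its tongue at wrist (180,233) points towards −y. The bar is folded towards the robot, with its crossbar at wrist (68,60)–(75,250). The lip is on the right at (295,175).

```bash
cat > h.py <<'E'
import numpy as np,cv2
from bench import robot
from scipy.spatial.transform import Rotation as Rn
def ray(c,px,z):
    K,R,t=c["intrinsics"],np.array(c["R"]),np.array(c["t"])
    d=R.T@np.linalg.solve(K,np.array([px[0],px[1],1.]));C=-R.T@t
    return C+d*(z-C[2])/d[2]
def proj(c,X):
    p=c["intrinsics"]@(np.array(c["R"])@np.array(X)+c["t"]);return p[:2]/p[2]
E
python3 - <<'E'
from h import *
im=cv2.imread("pics/wrist0.png");c=robot.calibration("wrist")
big=cv2.resize(im[30:280,30:340],None,fx=2.5,fy=2.5,interpolation=cv2.INTER_CUBIC)
cv2.imwrite("pics/wcrop.png",big)
g=cv2.cvtColor(im,cv2.COLOR_BGR2HSV)
w=((g[...,2]>200)&(g[...,1]<60)).astype(np.uint8);w[:210]=0;w[260:]=0;w[:,:150]=0;w[:,210:]=0
ys,xs=np.nonzero(w);print("tongue px",xs.mean(),ys.mean(),xs.min(),xs.max(),ys.min(),ys.max(),len(xs), ray(c,(xs.mean(),ys.mean()),141))
# lid contour left/top boundary points (lid brightness)
for p in [(108,178),(183,109),(135,60),(312,86),(287,257),(258,178)]:
    print(p, ray(c,p,141)[:2].round(1), ray(c,p,15)[:2].round(1))
# lid fit: dark mask ->ray to 141 -> circle
m=((im.max(2)<85)).astype(np.uint8);m[246:]=0
n,l,s,ce=cv2.connectedComponentsWithStats(m);k=l[180,185];print(s[k])
o=robot.get_obs();print(Rn.from_quat(o["orientation"]).as_matrix().round(3))
E
```

```text
tongue px 178.57598499061913 233.32082551594746 166 192 221 249 533 [600.95179716 -11.69424769 141.        ]
(108, 178) [553.9  29.8] [491.1   8.1]
(183, 109) [610.7  76.9] [577.3  79.5]
(135, 60) [581.6 107.6] [533.2 126.1]
(312, 86) [697.5  91.5] [709.  101.6]
(287, 257) [681.6 -30.6] [684.9 -83.7]
(258, 178) [660.6  29.8] [653.   8.]
[  106   110   159   136 17270]
[[-0.001  1.     0.   ]
 [-0.     0.    -1.   ]
 [-1.    -0.001  0.   ]]
```

View pics/wcrop.png

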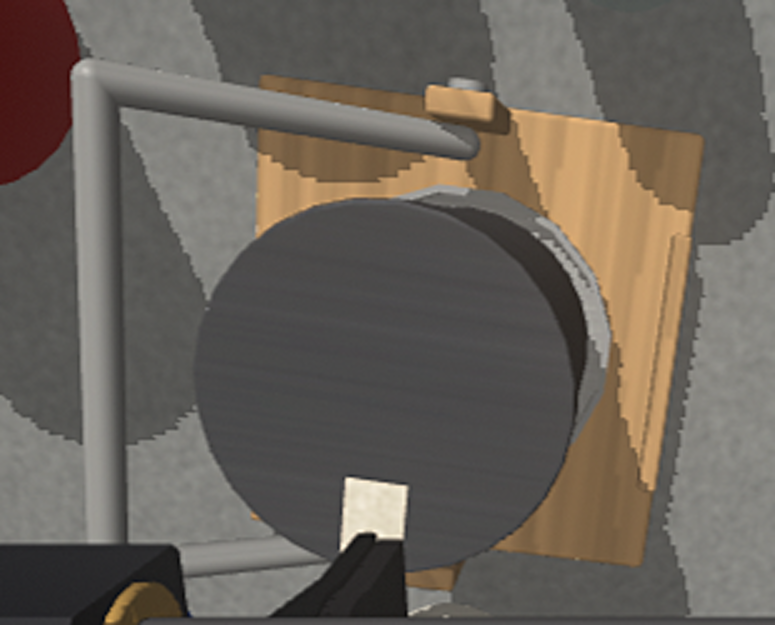

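```bash
python3 - <<'E'
from h import *
c=robot.calibration("wrist")
f=lambda p:(p[0]/2.5+30-.3,p[1]/2.5+30-.3)
P=np.array([ray(c,f(p),141)[:2] for p in [(196,375),(370,197),(575,400),(245,260),(235,500),(540,490),(500,235)]])
A=np.c_[2*P,np.ones(len(P))];s=np.linalg.lstsq(A,(P**2).sum(1),rcond=None)[0]
print("lid",s[:2],"r",np.sqrt(s[2]+s[0]**2+s[1]**2))
print("res",np.hypot(*(P-s[:2]).T))
for p in [(345,477),(408,485),(405,535),(341,550)]:print("tongue",ray(c,f(p),141)[:2])
C=[ray(c,f(p),15)[:2] for p in [(262,75),(703,135),(640,565)]]
print(C,(C[0]+C[2])/2)
# bar corners: for angle a, z=50+115cos a ; 
for p in [(90,75),(107,540)]:
  for a in (.8,.9,1.,1.1): print(p,a,ray(c,f(p),50+115*np.cos(a))[:2], "x expected", 609-115*np.sin(a))
E
```

```text
lid [607.22875618  22.83501325] r 54.27209857751171
res [53.74597439 54.39545969 54.48780334 52.04704415 56.46093716 52.26309331
 56.33511449]
tongue [593.71057455  -1.74655758]
tongue [612.08438703  -4.21718015]
tongue [610.15927322 -19.89838179]
tongue [590.56489765 -24.6971346 ]
[array([532.70251958, 126.35064674]), array([707.80333138, 103.77896565]), array([683.38014619, -82.09142125])] [608.04133289  22.12961275]
(90, 75) 0.8 [530.18917734 109.4452906 ] x expected 526.5040495465548
(90, 75) 0.9 [525.26456551 110.71953116] x expected 518.9174053928394
(90, 75) 1.0 [519.93266068 112.09915855] x expected 512.2308367470919
(90, 75) 1.1 [514.24673749 113.57038799] x expected 506.51115359293493
(107, 540) 0.8 [513.63602978 -25.64243222] x expected 526.5040495465548
(107, 540) 0.9 [508.14935513 -28.95510094] x expected 518.9174053928394
(107, 540) 1.0 [502.20890174 -32.54174594] x expected 512.2308367470919
(107, 540) 1.1 [495.87402466 -36.36653062] x expected 506.51115359293493
```

drive_tool(targets=[{"xyz":[0.0,-0.017,-0.024],"twist":[0,0,0]},{"xyz":[0.0,-0.016,-0.023],"twist":[0,0,0]},{"xyz":[0.03,0,0],"twist":[0,0,0]},{"xyz":[0.03,0,0],"twist":[0,0,0]},{"xyz":[0,0,0],"twist":[0,0,0]}], claw=1, grip_force=20)

```text
t: 0.57
position: [637.6, 47.1, 156.7]
orientation: [-0.496, -0.503, 0.503, -0.498]
wrist_force: [-0.5, -1.0, -1.3]
finger_gap: 61.6
```

drive_tool(targets=[{"xyz":[0.003,0,0],"twist":[0,0,0]},{"xyz":[0.003,0,0],"twist":[0,0,0]},{"xyz":[0.002,0,0],"twist":[0,0,0]},{"xyz":[0,0,0],"twist":[0,0,0]},{"xyz":[0,0,0],"twist":[0,0,0]}])

```text
t: 0.98
position: [642.7, 46.9, 155.6]
orientation: [0.501, 0.499, -0.5, 0.5]
wrist_force: [0.6, -0.2, 0.4]
finger_gap: 28.5
```

drive_tool(targets=[{"xyz":[0.0,0,0],"twist":[0,0,0]},{"xyz":[0.0,0,0],"twist":[0,0,0]},{"xyz":[0.0,0,0],"twist":[0,0,0]},{"xyz":[0,0,0],"twist":[0,0,0]},{"xyz":[0,0,0],"twist":[0,0,0]}])

```text
t: 1.4
position: [642.0, 47.1, 154.6]
orientation: [0.5, 0.5, -0.5, 0.5]
wrist_force: [-1.0, -0.5, 0.2]
finger_gap: 2.1
```

```bash
python3 - <<'E'
from h import *
o=robot.get_obs();print(o['position'],o['wrist_force'],Rn.from_quat(o["orientation"]).as_matrix().round(3))
cv2.imwrite("pics/s1.png",robot.grab_frame("side")[100:300,180:420][:,:,::-1].repeat(3,0).repeat(3,1))
E
```

```text
[642.01972531  47.0669612  154.63863944] [-0.98531812 -0.47403951  0.21950193] [[ 0.  1. -0.]
 [ 0. -0. -1.]
 [-1.  0. -0.]]
```

View pics/s1.png

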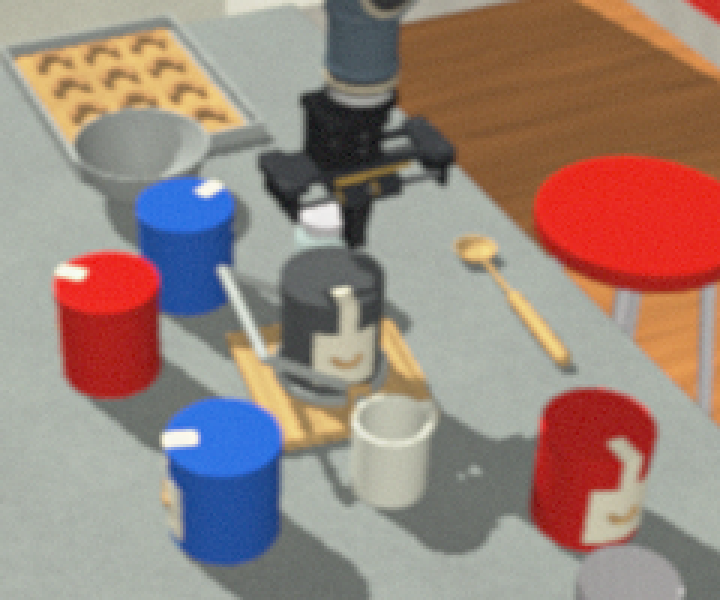

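The side view confirms the dark tin (crop 330,310), with its label on the mug side. The fingertip is above the far rim of the lid (crop 355,240). Next I lower it.

drive_tool(targets=[{"xyz":[0.005,0,0],"twist":[0,0,0]},{"xyz":[0.005,0,0],"twist":[0,0,0]},{"xyz":[0.002,0,0],"twist":[0,0,0]},{"xyz":[0.001,0,0],"twist":[0,0,0]},{"xyz":[0,0,0],"twist":[0,0,0]}])

```text
t: 1.87
position: [641.8, 46.9, 141.5]
orientation: [-0.5, -0.5, 0.5, -0.5]
wrist_force: [-1.9, 0.1, 1.9]
finger_gap: 0.2
```

drive_tool(targets=[{"xyz":[0.001,0,0],"twist":[0,0,0]},{"xyz":[0,0,0],"twist":[0,0,0]},{"xyz":[0,0,0],"twist":[0,0,0]}])

```text
t: 2.12
position: [642.1, 46.8, 141.4]
orientation: [0.5, 0.5, -0.5, 0.5]
wrist_force: [-2.3, -1.0, 5.7]
finger_gap: 0.1
```

drive_tool(targets=[{"xyz":[0.0015,0,0],"twist":[0,0,0]},{"xyz":[0,0,0],"twist":[0,0,0]},{"xyz":[0,0,0],"twist":[0,0,0]}])

```text
t: 2.37
position: [642.8, 46.9, 141.4]
orientation: [0.501, 0.499, -0.5, 0.5]
wrist_force: [-3.4, -0.8, 10.6]
finger_gap: 0.4
```

```bash
python3 -c "
import numpy as np
t=np.radians(35.4+4.5*np.arange(21));x=42*np.cos(t);y=42*np.sin(t)
for i in range(20):print(i,round((x[i+1]-x[i])/1000,4),round(-(y[i+1]-y[i])/1000,4))"
```

```text
0 -0.002 -0.0026
1 -0.0022 -0.0024
2 -0.0024 -0.0023
3 -0.0026 -0.0021
4 -0.0027 -0.0019
5 -0.0029 -0.0016
6 -0.003 -0.0014
7 -0.0031 -0.0012
8 -0.0032 -0.0009
9 -0.0032 -0.0007
10 -0.0033 -0.0004
11 -0.0033 -0.0002
12 -0.0033 0.0001
13 -0.0033 0.0004
14 -0.0032 0.0006
15 -0.0032 0.0009
16 -0.0031 0.0011
17 -0.003 0.0013
18 -0.0029 0.0016
19 -0.0028 0.0018
```

drive_tool(targets=[{"xyz":[0,-0.002,-0.0026],"twist":[0,0,0]},{"xyz":[0,-0.0022,-0.0024],"twist":[0,0,0]},{"xyz":[0,-0.0024,-0.0023],"twist":[0,0,0]},{"xyz":[0,-0.0026,-0.0021],"twist":[0,0,0]},{"xyz":[0,-0.0027,-0.0019],"twist":[0,0,0]}])

```text
t: 2.78
position: [632.3, 57.6, 141.4]
orientation: [0.501, 0.498, -0.499, 0.501]
wrist_force: [1.8, -1.0, 8.4]
finger_gap: 0.6
```

```bash
python3 - <<'E'
from h import *
o=robot.get_obs();print(o['position'],o['wrist_force'])
cv2.imwrite("pics/s2.png",robot.grab_frame("side")[100:300,180:420][:,:,::-1].repeat(3,0).repeat(3,1))
E
```

```text
[632.32400661  57.60631318 141.38248961] [ 1.79880679 -1.0001645   8.38546002]
```

View pics/s2.png

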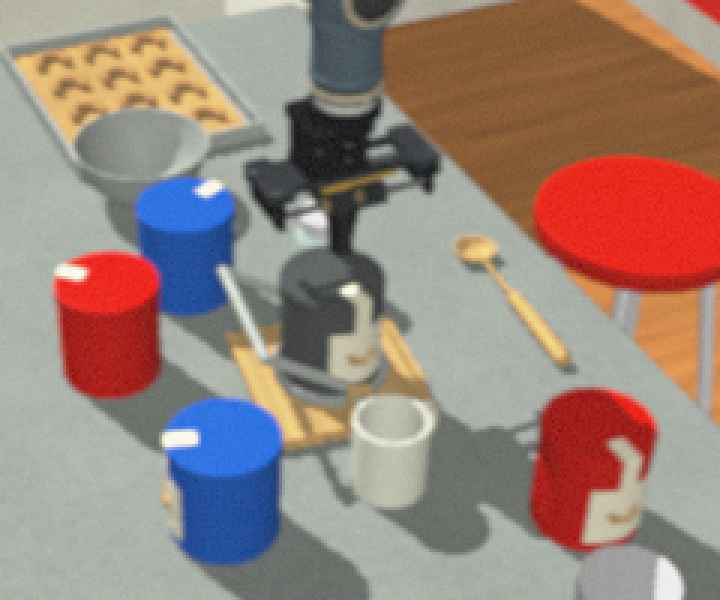

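The label has moved round to crop (352,350), so the tin is turning with the finger. I'll continue the sweep.

drive_tool(targets=[{"xyz":[0,-0.0029,-0.0016],"twist":[0,0,0]},{"xyz":[0,-0.003,-0.0014],"twist":[0,0,0]},{"xyz":[0,-0.0031,-0.0012],"twist":[0,0,0]},{"xyz":[0,-0.0032,-0.0009],"twist":[0,0,0]},{"xyz":[0,-0.0032,-0.0007],"twist":[0,0,0]}])

```text
t: 3.25
position: [617.3, 64.3, 141.4]
orientation: [0.502, 0.498, -0.498, 0.501]
wrist_force: [2.4, -1.2, 7.8]
finger_gap: 0.3
```

drive_tool(targets=[{"xyz":[0,-0.0033,-0.0004],"twist":[0,0,0]},{"xyz":[0,-0.0033,-0.0002],"twist":[0,0,0]},{"xyz":[0,-0.0033,0.0001],"twist":[0,0,0]},{"xyz":[0,-0.0033,0.0004],"twist":[0,0,0]},{"xyz":[0,-0.0032,0.0006],"twist":[0,0,0]}])

```text
t: 3.67
position: [600.9, 64.4, 141.4]
orientation: [0.502, 0.499, -0.498, 0.501]
wrist_force: [2.1, 0.3, 7.2]
finger_gap: 0.6
```

drive_tool(targets=[{"xyz":[0,-0.0032,0.0009],"twist":[0,0,0]},{"xyz":[0,-0.0031,0.0011],"twist":[0,0,0]},{"xyz":[0,-0.003,0.0013],"twist":[0,0,0]},{"xyz":[0,0,0],"twist":[0,0,0]},{"xyz":[0,0,0],"twist":[0,0,0]}])

```text
t: 4.08
position: [591.0, 61.1, 141.4]
orientation: [0.502, 0.499, -0.498, 0.501]
wrist_force: [-1.7, 0.9, 9.4]
finger_gap: 0.6
```

```bash
python3 - <<'E'
from h import *
o=robot.get_obs();print(o['position'],o['wrist_force'])
cv2.imwrite("pics/s3.png",robot.grab_frame("side")[100:300,180:420][:,:,::-1].repeat(3,0).repeat(3,1))
cv2.imwrite("pics/w3.png",robot.grab_frame("wrist")[:,:,::-1])
E
```

```text
[590.99500959  61.12013062 141.38162143] [-1.73834398  0.85937683  9.42533084]
```

View pics/s3.png

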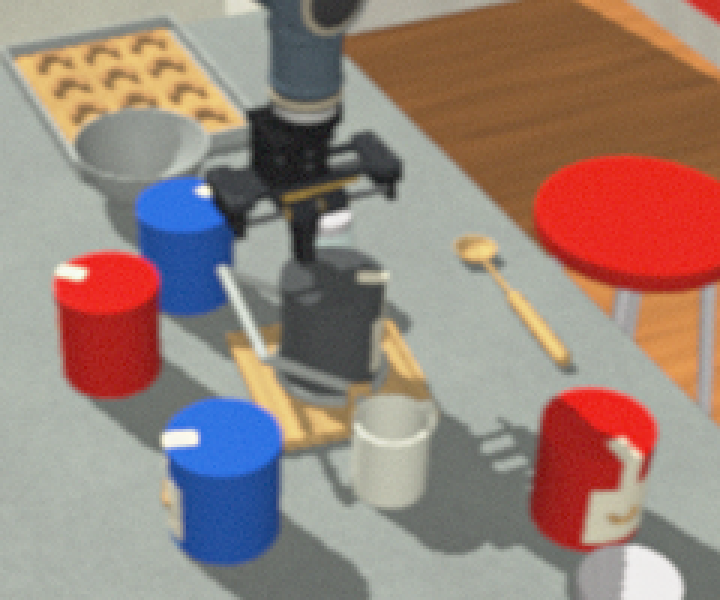

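View pics/w3.png

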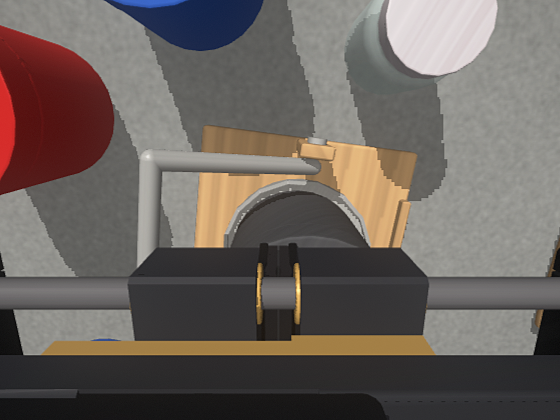

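```bash
python3 - <<'E'
from h import *
im=robot.grab_frame("side")[:,:,::-1].copy()
c=robot.calibration("side")
sub=im[180:200,296:314];print(sub.min(2))
g=sub.min(2).astype(float);w=np.clip(g-110,0,None)
cv2.imwrite("pics/t.png",cv2.resize(im[170:250,270:330],None,fx=8,fy=8,interpolation=cv2.INTER_NEAREST))
for X in [(607.5,22.5,141)]:print(proj(c,X))
for th in (-30,-20,-10,0,10):
  a=np.radians(th);print(th,proj(c,(607.5+25*np.cos(a),22.5+25*np.sin(a),141)),proj(c,(607.5+55*np.cos(a),22.5+55*np.sin(a),141)))
E
```

```text
[[160 161 166 167 168 170 171 169 168 167 166 167 168 169 169 167 168 169]
 [161 156 165 166 166 168 168 171 167 170 165 167 168 169 169 171 170 170]
 [136 142 155 161 168 167 169 168 167 166 166 169 169 169 167 168 169 167]
 [113 117 125 141 149 159 168 167 170 171 166 164 168 166 168 166 168 166]
 [ 98  98 103 113 127 140 150 163 167 171 167 168 164 166 164 167 166 166]
 [100 101  96 100 104 108 126 139 153 161 170 171 170 166 167 167 164 165]
 [100  98 103 102  99  98 104 113 131 145 160 165 172 168 171 169 170 169]
 [101 100  99  96  93  90  90  98 105 126 150 161 168 172 170 170 167 169]
 [ 96  95  94  84  78  71  76  81  91  99 123 147 163 171 170 172 170 171]
 [ 79  76  81  82  89  84  86  85  88  94 109 133 160 170 170 168 164 170]
 [ 64  66  81 102 115 119 121 120 119 114 123 154 174 182 170 170 169 168]
 [ 63  69  92 122 147 153 151 151 151 149 157 184 204 189 176 168 167 169]
 [ 61  70  97 131 158 164 160 161 160 161 163 181 189 186 177 162 166 170]
 [ 62  68  90 123 142 151 153 150 149 150 148 155 165 169 166 171 170 168]
 [ 63  66  75  88 107 107 113 114 113 111 113 119 142 164 170 172 170 169]
 [ 68  60  67  67  71  77  73  78  75  75  75  90 130 158 168 173 170 170]
 [ 62  67  67  66  65  68  61  65  65  61  62  87 129 162 174 173 168 168]
 [ 64  64  67  66  65  64  68  62  61  63  62  87 134 164 173 171 168 167]
 [ 70  66  64  69  67  68  69  63  64  59  65  93 136 163 170 167 172 169]
 [ 69  65  64  66  68  67  65  63  67  62  66  90 131 156 165 171 172 174]]
[290.78613069 191.23306649]
-30 [298.88090137 191.74298062] [308.61358479 192.35607184]
-20 [298.83593082 190.90776503] [308.47037865 190.51842616]
-10 [298.54734529 190.08583412] [307.79493548 188.71889153]
0 [298.02530008 189.30184281] [306.61437411 187.01049938]
10 [297.28675393 188.57903057] [304.96969064 185.4422867 ]
```

View pics/t.png

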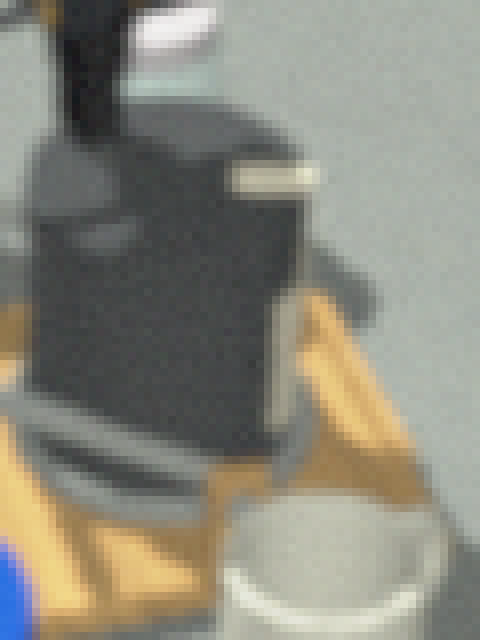

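The tongue runs level from px (299,191.7) to (309,191.7), which puts it near −24°. The target is −7.4°, so I sweep about 17° more.

drive_tool(targets=[{"xyz":[0,-0.0029,0.0014],"twist":[0,0,0]},{"xyz":[0,-0.0028,0.0016],"twist":[0,0,0]},{"xyz":[0,-0.0027,0.0018],"twist":[0,0,0]},{"xyz":[0,-0.0022,0.0017],"twist":[0,0,0]},{"xyz":[0,0,0],"twist":[0,0,0]}])

```text
t: 4.65
position: [580.4, 54.4, 141.4]
orientation: [0.502, 0.499, -0.498, 0.501]
wrist_force: [0.3, -0.6, 9.4]
finger_gap: 0.4
```

drive_tool(targets=[{"xyz":[0,0,0],"twist":[0,0,0]},{"xyz":[-0.003,0,0],"twist":[0,0,0]},{"xyz":[-0.01,0,0],"twist":[0,0,0]},{"xyz":[-0.03,0,0],"twist":[0,0,0]},{"xyz":[-0.04,0,0],"twist":[0,0,0]}])

```text
t: 5.07
position: [575.9, 53.5, 220.1]
orientation: [-0.498, -0.502, 0.502, -0.498]
wrist_force: [1.0, 0.6, 0.4]
finger_gap: 0.7
```

drive_tool(targets=[{"xyz":[0,0.02,0.03],"twist":[0,0,0]},{"xyz":[0,0.02,0.035],"twist":[0,0,0]},{"xyz":[0,0.02,0.035],"twist":[0,0,0]},{"xyz":[0,0,0],"twist":[0,0,0]},{"xyz":[0,0,0],"twist":[0,0,0]}])

```text
t: 5.48
position: [638.7, -49.6, 221.8]
orientation: [-0.501, -0.498, 0.502, -0.499]
wrist_force: [-0.0, 0.6, -0.6]
finger_gap: 0.4
```

```bash
python3 - <<'E'
from h import *
o=robot.get_obs();print(o['position'],o['wrist_force'])
c=robot.calibration("wrist");np.savez("cw4.npz",**c)
im=robot.grab_frame("wrist")[:,:,::-1].copy()
cv2.imwrite("pics/w4.png",im)
print(proj(c,(607.5,22.5,141)))
E
```

```text
[638.69228495 -49.59151117 221.76774778] [-0.03856943  0.63261092 -0.63110064]
[230.88964305 116.42093363]
```

View pics/w4.png

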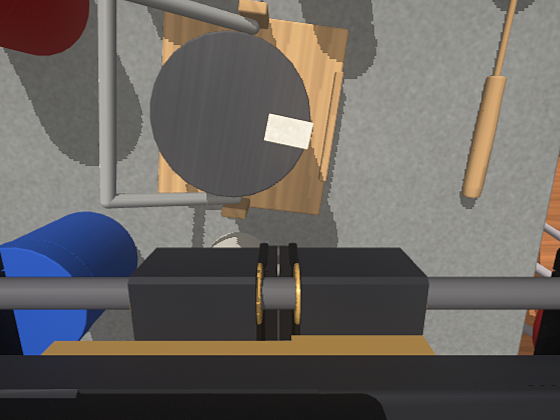

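Now the tongue at px (288,132) is clearly visible from above, so I can measure it.

```bash
python3 - <<'E'
from h import *
c=dict(np.load("cw4.npz"));im=cv2.imread("pics/w4.png")
h=cv2.cvtColor(im,cv2.COLOR_BGR2HSV)
w=((h[...,2]>190)&(h[...,1]<70)).astype(np.uint8);w[:105]=0;w[160:]=0;w[:,:255]=0;w[:,318:]=0
ct=max(cv2.findContours(w,0,1)[0],key=cv2.contourArea);b=cv2.boxPoints(cv2.minAreaRect(ct))
B=np.array([ray(c,p,141)[:2] for p in b]);print(b.round(1),B.round(1))
for i in range(4):
    d=B[(i+1)%4]-B[i];print(np.hypot(*d),np.degrees(np.arctan2(d[1],d[0])))
print("cent",B.mean(0))
# lid centre: dark + tongue
m=((im.max(2)<95)|(w>0)).astype(np.uint8);m=m[:, :];m[:28]=0;m[205:]=0
m=cv2.morphologyEx(m,cv2.MORPH_OPEN,np.ones((7,7)));n,l,s,ce=cv2.connectedComponentsWithStats(m);k=l[110,220];print(s[k])
cc=cv2.findContours((l==k).astype(np.uint8),0,1)[0][0];E=cv2.fitEllipse(cv2.convexHull(cc));print(E, ray(c,E[0],141))
C=[ray(c,p,15)[:2] for p in [(166,9),(348,29),(319,214)]]
print(C);d=C[1]-C[0];print(d,np.degrees(np.arctan2(d[1],d[0])));d=C[1]-C[2];print(d,np.degrees(np.arctan2(-d[0],d[1])));print((C[0]+C[2])/2)
# bar corner 3D candidates
for p in [(110,201),(110,3),(242,199)]:
  for a in (.8,.9,1,1.1):
    X=ray(c,p,50+115*np.cos(a))[:2]-[607.5,22.5];y=np.radians(-7.4);r=np.array([[np.cos(y),np.sin(y)],[-np.sin(y),np.cos(y)]])@X;print(p,a,r,-115*np.sin(a))
E
```

```text
[[263.3 139.5]
 [269.  113.1]
 [312.9 122.4]
 [307.3 148.8]] [[6.293e+02 7.000e+00]
 [6.334e+02 2.450e+01]
 [6.633e+02 1.820e+01]
 [6.597e+02 4.000e-01]]
18.001232046874946 76.82139950022055
30.56192301705965 -11.932597994185821
18.1228106254266 -101.25717606888541
31.167243994033022 167.8383895158525
cent [646.40352303  12.52659653]
[  151    33   161   164 18581]
((230.12481689453125, 114.6498794555664), (158.29774475097656, 166.68630981445312), 143.08432006835938) [607.03062768  23.66141684 141.        ]
[array([533.10884164, 121.87588859]), array([707.67401035, 103.38081313]), array([684.20693876, -82.53828469])]
[174.56516871 -18.49507546] -6.047891245285967
[ 23.46707159 185.91909783] -7.193941569386575
[608.6578902   19.66880195]
(110, 201) 0.8 [-86.8156124  -72.88179431] -82.49595045344512
(110, 201) 0.9 [-90.84573296 -75.495851  ] -90.08259460716059
(110, 201) 1 [-95.20916707 -78.32610483] -96.7691632529081
(110, 201) 1.1 [-99.86231674 -81.34427684] -102.48884640706507
(110, 3) 0.8 [-86.19574544  61.56164572] -82.49595045344512
(110, 3) 0.9 [-90.20481336  63.51371059] -90.08259460716059
(110, 3) 1 [-94.54545367  65.62722217] -96.7691632529081
(110, 3) 1.1 [-99.17429612  67.88106295] -102.48884640706507
(242, 199) 0.8 [ 12.11687472 -59.11113469] -82.49595045344512
(242, 199) 0.9 [ 11.44681222 -61.25749652] -90.08259460716059
(242, 199) 1 [ 10.72133179 -63.5813745 ] -96.7691632529081
(242, 199) 1.1 [  9.9476822  -66.05954922] -102.48884640706507
```

The tongue is at about −12° to −14° and the stand axis at about −7.3°. I'll correct by roughly +6° with a short nudge.

drive_tool(targets=[{"xyz":[0,-0.017,-0.037],"twist":[0,0,0]},{"xyz":[0,-0.017,-0.0365],"twist":[0,0,0]},{"xyz":[0,-0.0165,-0.0365],"twist":[0,0,0]},{"xyz":[0.035,0,0],"twist":[0,0,0]},{"xyz":[0.03,0,0],"twist":[0,0,0]}])

```text
t: 5.95
position: [587.0, 70.2, 158.3]
orientation: [0.499, 0.502, -0.496, 0.503]
wrist_force: [0.8, -1.0, -0.7]
finger_gap: 0.7
```

drive_tool(targets=[{"xyz":[0.01,0,0],"twist":[0,0,0]},{"xyz":[0.005,0,0],"twist":[0,0,0]},{"xyz":[0.002,0,0],"twist":[0,0,0]},{"xyz":[0.001,0,0],"twist":[0,0,0]},{"xyz":[0,0,0],"twist":[0,0,0]}])

```text
t: 6.37
position: [589.0, 66.3, 141.4]
orientation: [0.501, 0.5, -0.498, 0.5]
wrist_force: [-0.8, 3.4, 4.0]
finger_gap: 0.6
```

drive_tool(targets=[{"xyz":[0.001,0,0],"twist":[0,0,0]},{"xyz":[0,0,0],"twist":[0,0,0]},{"xyz":[0,0,0],"twist":[0,0,0]}])

```text
t: 6.62
position: [589.6, 66.5, 141.4]
orientation: [0.502, 0.5, -0.498, 0.501]
wrist_force: [-1.4, 3.2, 9.0]
finger_gap: 0.3
```

drive_tool(targets=[{"xyz":[0,-0.0018,0.0005],"twist":[0,0,0]},{"xyz":[0,-0.0018,0.0005],"twist":[0,0,0]},{"xyz":[0,-0.0016,0.0005],"twist":[0,0,0]},{"xyz":[0,0,0],"twist":[0,0,0]},{"xyz":[0,0,0],"twist":[0,0,0]}])

```text
t: 7.03
position: [584.9, 63.8, 141.4]
orientation: [0.502, 0.499, -0.498, 0.501]
wrist_force: [-1.0, 1.5, 8.1]
finger_gap: 0.4
```

drive_tool(targets=[{"xyz":[0,0,0],"twist":[0,0,0]},{"xyz":[-0.003,0,0],"twist":[0,0,0]},{"xyz":[-0.01,0,0],"twist":[0,0,0]},{"xyz":[-0.03,0,0],"twist":[0,0,0]},{"xyz":[-0.04,0,0],"twist":[0,0,0]}])

```text
t: 7.45
position: [580.5, 61.6, 219.8]
orientation: [-0.498, -0.501, 0.502, -0.499]
wrist_force: [0.5, -0.3, 0.4]
finger_gap: 0.5
```

drive_tool(targets=[{"xyz":[0,0.013,0.035],"twist":[0,0,0]},{"xyz":[0,0.013,0.038],"twist":[0,0,0]},{"xyz":[0,0.013,0.038],"twist":[0,0,0]},{"xyz":[0,0,0],"twist":[0,0,0]},{"xyz":[0,0,0],"twist":[0,0,0]}])

```text
t: 7.87
position: [621.9, -52.8, 221.6]
orientation: [-0.501, -0.498, 0.502, -0.499]
wrist_force: [0.0, 0.5, -0.5]
finger_gap: 0.6
```

```bash
python3 - <<'E'
from h import *
o=robot.get_obs();print(o['position'],o['wrist_force'])
c=robot.calibration("wrist");np.savez("cw5.npz",**c)
im=robot.grab_frame("wrist")[:,:,::-1].copy()
cv2.imwrite("pics/w5.png",im)
q=proj(c,(646,18,141)).astype(int);print(q)
h=cv2.cvtColor(im,cv2.COLOR_BGR2HSV)
w=((h[...,2]>190)&(h[...,1]<70)).astype(np.uint8);k=np.zeros_like(w);cv2.circle(k,tuple(map(int,q)),32,1,-1);w*=k
ct=max(cv2.findContours(w,0,1)[0],key=cv2.contourArea);b=cv2.boxPoints(cv2.minAreaRect(ct))
B=np.array([ray(c,p,141)[:2] for p in b]);print(b.round(1))
for i in range(4):
    d=B[(i+1)%4]-B[i];print(np.hypot(*d),np.degrees(np.arctan2(d[1],d[0])))
print("cent",B.mean(0))
E
```

```text
[621.91696171 -52.75384097 221.6460412 ] [ 0.01341034  0.47555646 -0.5458095 ]
[312 117]
[[287.9 134.4]
 [293.5 107.6]
 [337.5 116.7]
 [331.9 143.5]]
18.025435466931643 77.95427332504471
30.489770414851126 -11.70391510895328
18.15638042864759 -100.11104063535589
31.102251744157286 168.06719457910953
cent [646.55577026  12.82400019]
```

View pics/w5.png

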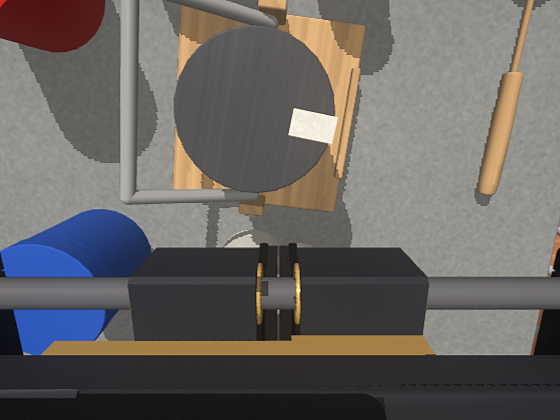

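The nudge gave no net turn: the finger touched down while it was still settling sideways. I'll repeat it, letting it settle above the lid first.

drive_tool(targets=[{"xyz":[0,-0.011,-0.038],"twist":[0,0,0]},{"xyz":[0,-0.011,-0.038],"twist":[0,0,0]},{"xyz":[0,-0.01,-0.037],"twist":[0,0,0]},{"xyz":[0.03,0,0],"twist":[0,0,0]},{"xyz":[0.03,0,0],"twist":[0,0,0]}])

```text
t: 8.33
position: [590.0, 70.7, 163.1]
orientation: [0.5, 0.502, -0.496, 0.503]
wrist_force: [-0.2, -0.5, -1.2]
finger_gap: 0.5
```

drive_tool(targets=[{"xyz":[0,0,0],"twist":[0,0,0]},{"xyz":[0,0,0],"twist":[0,0,0]},{"xyz":[0,0,0],"twist":[0,0,0]},{"xyz":[0,0,0],"twist":[0,0,0]},{"xyz":[0,0,0],"twist":[0,0,0]}])

```text
t: 8.75
position: [590.9, 64.3, 162.9]
orientation: [0.501, 0.499, -0.499, 0.501]
wrist_force: [-0.5, -0.4, 0.3]
finger_gap: 0.4
```

drive_tool(targets=[{"xyz":[0.01,0,0.001],"twist":[0,0,0]},{"xyz":[0.008,0,0.001],"twist":[0,0,0]},{"xyz":[0.003,0,0],"twist":[0,0,0]},{"xyz":[0.0015,0,0],"twist":[0,0,0]},{"xyz":[0.001,0,0],"twist":[0,0,0]}])

```text
t: 9.17
position: [592.4, 63.0, 141.2]
orientation: [0.502, 0.499, -0.498, 0.501]
wrist_force: [-2.0, 0.7, 23.4]
finger_gap: 0.7
```

drive_tool(targets=[{"xyz":[0.001,0,0],"twist":[0,0,0]},{"xyz":[0,0,0],"twist":[0,0,0]},{"xyz":[0,0,0],"twist":[0,0,0]}])

```text
t: 9.42
position: [593.2, 63.2, 141.2]
orientation: [0.503, 0.498, -0.497, 0.501]
wrist_force: [-3.4, 0.1, 21.7]
finger_gap: 0.2
```

drive_tool(targets=[{"xyz":[-0.002,0,0],"twist":[0,0,0]},{"xyz":[0,0,0],"twist":[0,0,0]},{"xyz":[0,0,0],"twist":[0,0,0]}])

```text
t: 9.67
position: [592.3, 62.8, 141.3]
orientation: [0.502, 0.499, -0.498, 0.501]
wrist_force: [-0.4, 1.1, 13.5]
finger_gap: 0.5
```

```bash
python3 - <<'E'
from h import *
im=robot.grab_frame("side")[:,:,::-1].copy();c=robot.calibration("side")
def tg(im):
    g=cv2.resize(im[184:200,292:314].min(2),None,fx=12,fy=12,interpolation=cv2.INTER_CUBIC);return g
cv2.imwrite("pics/t6.png",cv2.resize(im[170:250,270:330],None,fx=8,fy=8,interpolation=cv2.INTER_NEAREST))
E
```

```text
(no output)
```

View pics/t6.png

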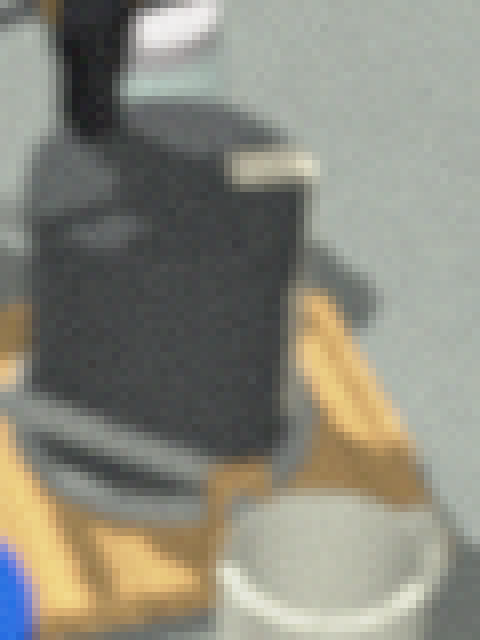

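drive_tool(targets=[{"xyz":[0,-0.0018,0.0007],"twist":[0,0,0]},{"xyz":[0,-0.0018,0.0007],"twist":[0,0,0]},{"xyz":[0,-0.0018,0.0008],"twist":[0,0,0]},{"xyz":[0,0,0],"twist":[0,0,0]},{"xyz":[0,0,0],"twist":[0,0,0]}])

```text
t: 10.13
position: [587.3, 60.6, 141.3]
orientation: [0.502, 0.499, -0.498, 0.501]
wrist_force: [0.4, 0.2, 13.3]
finger_gap: 0.5
```

```bash
python3 - <<'E'
from h import *
im=robot.grab_frame("side")[:,:,::-1].copy();c=robot.calibration("side")
cv2.imwrite("pics/t7.png",cv2.resize(im[170:250,270:330],None,fx=8,fy=8,interpolation=cv2.INTER_NEAREST))
E
```

```text
(no output)
```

View pics/t7.png

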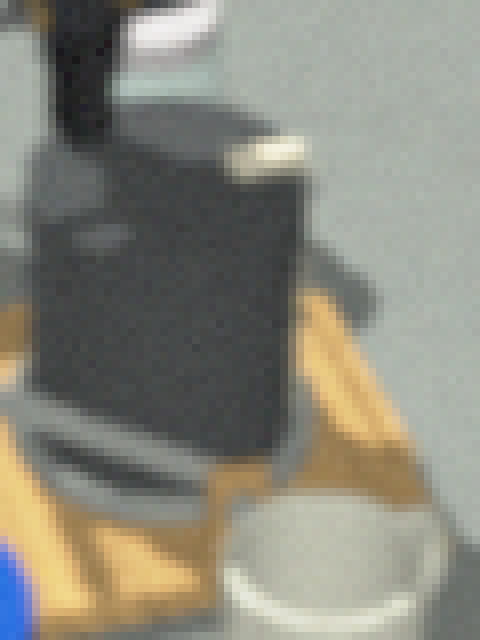

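The tongue has turned further and now sits near −9°. I'll lift off and check from above.

drive_tool(targets=[{"xyz":[-0.0015,0,0],"twist":[0,0,0]},{"xyz":[-0.0015,0,0],"twist":[0,0,0]},{"xyz":[-0.01,0,0],"twist":[0,0,0]},{"xyz":[-0.03,0,0],"twist":[0,0,0]},{"xyz":[-0.04,0,0],"twist":[0,0,0]}])

```text
t: 10.6
position: [581.4, 59.6, 219.0]
orientation: [-0.497, -0.502, 0.503, -0.498]
wrist_force: [0.2, -0.2, 0.1]
finger_gap: 0.4
```

drive_tool(targets=[{"xyz":[0,0.013,0.035],"twist":[0,0,0]},{"xyz":[0,0.013,0.038],"twist":[0,0,0]},{"xyz":[0,0.013,0.038],"twist":[0,0,0]},{"xyz":[0,0,0],"twist":[0,0,0]},{"xyz":[0,0,0],"twist":[0,0,0]}])

```text
t: 11.02
position: [623.0, -54.6, 221.0]
orientation: [-0.501, -0.499, 0.502, -0.498]
wrist_force: [-0.2, 0.7, 0.1]
finger_gap: 0.0
```

```bash
cat > meas.py <<'E'
from h import *
def meas(name):
    o=robot.get_obs();print(o['position'],o['wrist_force'])
    c=robot.calibration("wrist");np.savez(name+".npz",**c)
    im=robot.grab_frame("wrist")[:,:,::-1].copy()
    cv2.imwrite(f"pics/{name}.png",im)
    q=proj(c,(646,18,141)).astype(int)
    h=cv2.cvtColor(im,cv2.COLOR_BGR2HSV)
    w=((h[...,2]>190)&(h[...,1]<70)).astype(np.uint8);k=np.zeros_like(w);cv2.circle(k,tuple(map(int,q)),32,1,-1);w*=k
    ct=max(cv2.findContours(w,0,1)[0],key=cv2.contourArea);b=cv2.boxPoints(cv2.minAreaRect(ct))
    B=np.array([ray(c,p,141)[:2] for p in b]);print(b.round(1))
    for i in range(4):
        d=B[(i+1)%4]-B[i];print(np.hypot(*d),np.degrees(np.arctan2(d[1],d[0])))
    print("cent",B.mean(0))
E
python3 -c "
from meas import *
meas('w8')"
```

```text
[622.9748364  -54.63749131 221.01476398] [-0.18395617  0.67360524  0.07214563]
[[288.5 128.7]
 [291.5 101.1]
 [336.8 106.1]
 [333.7 133.7]]
18.117875757114486 83.52912313035378
30.55896490542593 -6.465011286327041
18.192468108406946 -94.48904936146053
31.188164946820706 173.41782783760627
cent [647.21251547  16.34186895]
```

View pics/w8.png

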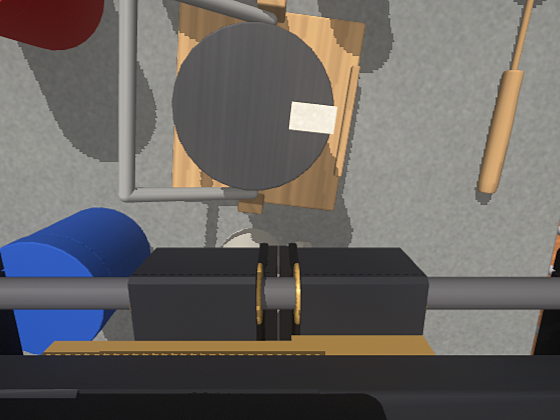

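The tongue direction is −6.5° against the stand's −7.3°, so the label is within about 1 mm of the centre line. Next is the bar. I move behind the crossbar and check the clearance to the look-alike tins first.

```bash
python3 - <<'E'
from h import *
c=dict(np.load("w8.npz"));s=robot.calibration("scene")
for p in [(102,60),(75,97),(55,102)]: print("red",ray(c,p,118))
for p in [(150,240),(100,208),(125,215)]: print("blue",ray(c,p,118))
for p in [(128,193),(129,10)]:
  for a in (.8,.85,.9,.95,1):
    X=ray(c,p,50+115*np.cos(a))[:2]-[607.7,22];y=np.radians(-7.3);r=np.array([[np.cos(y),np.sin(y)],[-np.sin(y),np.cos(y)]])@X;print(p,a,r.round(1),round(-115*np.sin(a),1))
E
```

```text
red [498.72598365  56.89191793 118.        ]
red [475.43260466  32.0074576  118.        ]
red [460.17909603  28.62942436 118.        ]
blue [518.67928761 -79.21402544 118.        ]
blue [481.73549875 -51.97544756 118.        ]
blue [500.9064923  -57.89320683 118.        ]
(128, 193) 0.8 [-88.5 -71.2] -82.5
(128, 193) 0.85 [-90.2 -72.3] -86.4
(128, 193) 0.9 [-92.1 -73.5] -90.1
(128, 193) 0.95 [-94.  -74.7] -93.5
(128, 193) 1 [-95.9 -76. ] -96.8
(129, 10) 0.8 [-88.6  52.5] -82.5
(129, 10) 0.85 [-90.4  53.4] -86.4
(129, 10) 0.9 [-92.2  54.4] -90.1
(129, 10) 0.95 [-94.1  55.4] -93.5
(129, 10) 1 [-96.1  56.4] -96.8
```

drive_tool(targets=[{"xyz":[0,-0.034,-0.023],"twist":[0,0,0]},{"xyz":[0,-0.034,-0.023],"twist":[0,0,0]},{"xyz":[0,-0.034,-0.023],"twist":[0,0,0]},{"xyz":[0,-0.034,-0.023],"twist":[0,0,0]},{"xyz":[0,0,0],"twist":[7,0,0]}])

```text
t: 11.48
position: [479.5, 47.8, 220.8]
orientation: [-0.526, -0.473, 0.529, -0.469]
wrist_force: [-0.3, 0.2, -0.4]
finger_gap: 0.4
```

drive_tool(targets=[{"xyz":[0,0,0],"twist":[0,0,0]},{"xyz":[0,0,0],"twist":[0,0,0]},{"xyz":[0,0,0],"twist":[0,0,0]},{"xyz":[0,0,0],"twist":[0,0,0]},{"xyz":[0,0,0],"twist":[0,0,0]}])

```text
t: 11.9
position: [488.0, 40.6, 221.4]
orientation: [-0.53, -0.469, 0.53, -0.468]
wrist_force: [0.5, -0.1, -0.8]
finger_gap: 0.7
```

```bash
python3 - <<'E'
from h import *
o=robot.get_obs();print(o['position'],o['wrist_force'],Rn.from_quat(o["orientation"]).as_matrix().round(3))
c=robot.calibration("wrist");cv2.imwrite("pics/w9.png",robot.grab_frame("wrist")[:,:,::-1])
E
```

```text
[487.95634492  40.64522198 221.35583576] [ 0.46336311 -0.09583709 -0.80823272] [[-0.     0.993 -0.122]
 [-0.    -0.122 -0.993]
 [-1.    -0.     0.   ]]
```

View pics/w9.png

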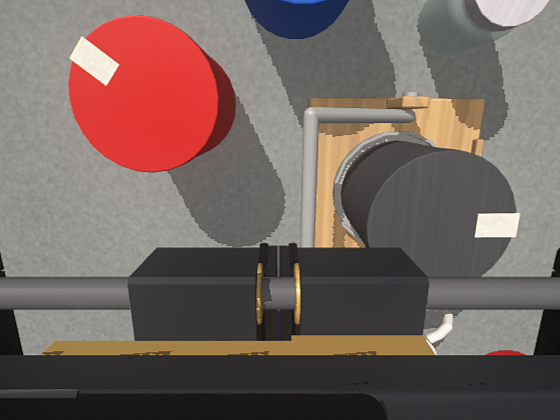

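```bash
python3 - <<'E'
from h import *
c=robot.calibration("wrist")
for z in(118,141):
  for p in [(145,93),(150,172),(69,90),(220,100)]: print(z,p,ray(c,p,z)[:2].round(1))
for p in [(309,112),(310,240)]:
  for a in (.85,.9,.95):
    X=ray(c,p,50+115*np.cos(a))[:2]-[607.7,22];y=np.radians(-7.3);r=np.array([[np.cos(y),np.sin(y)],[-np.sin(y),np.cos(y)]])@X;print(p,a,r.round(1),round(-115*np.sin(a),1))
E
```

```text
118 (145, 93) [402.8 140.4]
118 (150, 172) [393.7  83.2]
118 (69, 90) [348.3 149.3]
118 (220, 100) [456.3 128.9]
141 (145, 93) [410.9 138. ]
141 (150, 172) [402.6  85.7]
141 (69, 90) [361.2 146.1]
141 (220, 100) [459.8 127.4]
(309, 112) 0.85 [-99.   78.5] -86.4
(309, 112) 0.9 [-98.6  78.5] -90.1
(309, 112) 0.95 [-98.2  78.6] -93.5
(310, 240) 0.85 [-95.5 -18.9] -86.4
(310, 240) 0.9 [-95.1 -20.5] -90.1
(310, 240) 0.95 [-94.7 -22.2] -93.5
```

The red tin is 118 mm away, so the path is clear. The crossbar is at stand x ≈ −94 with z ≈ 116. I back off 6 mm and descend behind it.

drive_tool(targets=[{"xyz":[0.03,-0.006,0.003],"twist":[0,0,0]},{"xyz":[0.03,0,0],"twist":[0,0,0]},{"xyz":[0.03,0,0],"twist":[0,0,0]},{"xyz":[0.022,0,0],"twist":[0,0,0]},{"xyz":[0,0,0],"twist":[0,0,0]}])

```text
t: 12.37
position: [477.9, 38.0, 105.5]
orientation: [-0.527, -0.47, 0.532, -0.467]
wrist_force: [-0.1, -0.5, -1.0]
finger_gap: 0.2
```

drive_tool(targets=[{"xyz":[0,0,0],"twist":[0,0,0]},{"xyz":[0,0,0],"twist":[0,0,0]},{"xyz":[0,0,0],"twist":[0,0,0]}])

```text
t: 12.62
position: [482.5, 39.0, 111.2]
orientation: [0.531, 0.468, -0.529, 0.469]
wrist_force: [-1.2, 0.6, 0.5]
finger_gap: 0.5
```

```bash
python3 - <<'E'
from h import *
im=robot.grab_frame("side")[:,:,::-1]
cv2.imwrite("pics/s10.png",cv2.resize(im[120:250,220:350],None,fx=5,fy=4.5,interpolation=cv2.INTER_CUBIC))
E
```

```text
(no output)
```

View pics/s10.png

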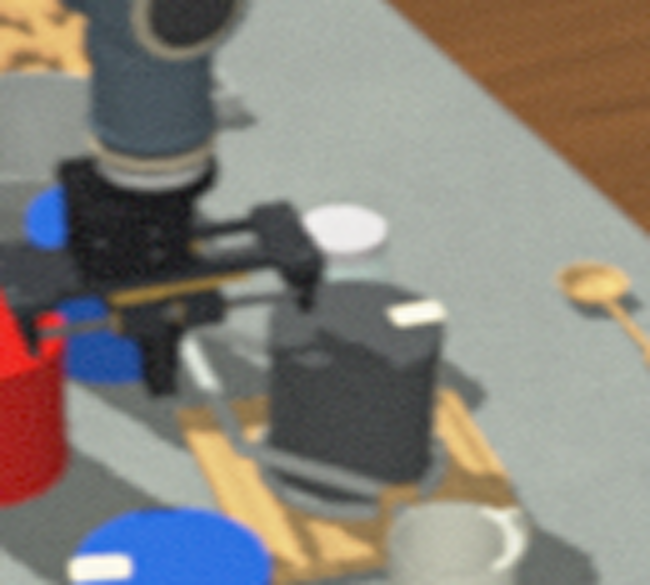

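drive_tool(targets=[{"xyz":[0.003,0.004,0],"twist":[0,0,0]},{"xyz":[0,0.004,0],"twist":[0,0,0]},{"xyz":[0,0.003,0],"twist":[0,0,0]},{"xyz":[0,0.002,0],"twist":[0,0,0]},{"xyz":[0,0,0],"twist":[0,0,0]}])

```text
t: 13.08
position: [494.7, 37.3, 106.7]
orientation: [0.53, 0.468, -0.529, 0.469]
wrist_force: [-0.4, 0.4, 0.9]
finger_gap: 0.3
```

drive_tool(targets=[{"xyz":[0,0.003,0],"twist":[0,0,0]},{"xyz":[0,0.003,0],"twist":[0,0,0]},{"xyz":[0,0.002,0],"twist":[0,0,0]},{"xyz":[0,0,0],"twist":[0,0,0]},{"xyz":[0,0,0],"twist":[0,0,0]}])

```text
t: 13.5
position: [496.5, 36.9, 105.6]
orientation: [-0.526, -0.471, 0.533, -0.466]
wrist_force: [-10.7, 1.4, 7.2]
finger_gap: 0.2
```

Contact is made at about 11 N. Now I follow the arc forward and up.

drive_tool(targets=[{"xyz":[-0.006,0.003,0],"twist":[0,0,0]},{"xyz":[-0.005,0.0045,0],"twist":[0,0,0]},{"xyz":[-0.004,0.0045,0],"twist":[0,0,0]},{"xyz":[0,0,0],"twist":[0,0,0]},{"xyz":[0,0,0],"twist":[0,0,0]}])

```text
t: 13.92
position: [507.9, 35.5, 120.9]
orientation: [-0.526, -0.472, 0.533, -0.466]
wrist_force: [-13.0, 2.1, 12.0]
finger_gap: 0.2
```

```bash
python3 - <<'E'
from h import *
im=robot.grab_frame("side")[:,:,::-1]
cv2.imwrite("pics/s11.png",cv2.resize(im[120:250,220:350],None,fx=5,fy=4.5,interpolation=cv2.INTER_CUBIC))
E
```

```text
(no output)
```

View pics/s11.png

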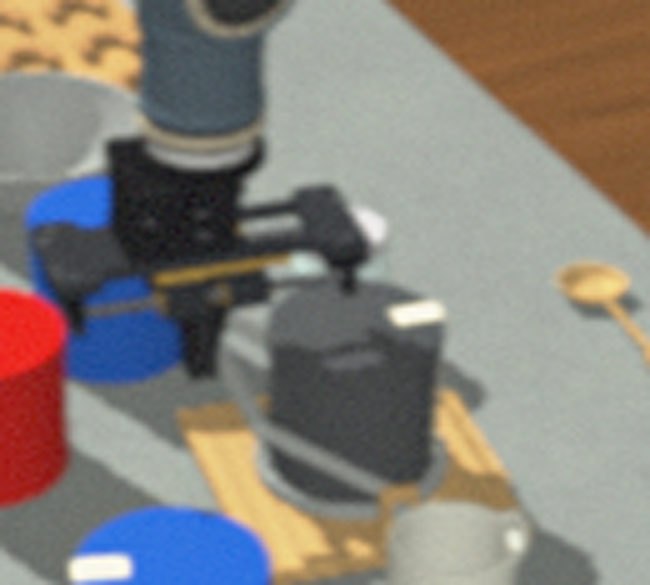

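The bar is rising, and in the crop its lower end now runs steeper. Continuing.

drive_tool(targets=[{"xyz":[-0.0038,0.0037,0],"twist":[0,0,0]},{"xyz":[-0.0036,0.0037,0],"twist":[0,0,0]},{"xyz":[-0.0034,0.0037,0],"twist":[0,0,0]},{"xyz":[-0.0032,0.0037,0],"twist":[0,0,0]},{"xyz":[0,0,0],"twist":[0,0,0]}])

```text
t: 14.38
position: [527.3, 33.4, 135.9]
orientation: [-0.529, -0.469, 0.53, -0.468]
wrist_force: [-4.4, 1.0, 3.7]
finger_gap: 0.1
```

drive_tool(targets=[{"xyz":[-0.0032,0.0045,0],"twist":[0,0,0]},{"xyz":[-0.003,0.0045,0],"twist":[0,0,0]},{"xyz":[-0.003,0.0045,0],"twist":[0,0,0]},{"xyz":[0,0,0],"twist":[0,0,0]}])

```text
t: 14.72
position: [543.2, 31.3, 145.4]
orientation: [0.53, 0.468, -0.529, 0.469]
wrist_force: [-0.1, 0.5, 0.4]
finger_gap: 0.2
```

```bash
python3 - <<'E'
from h import *
im=robot.grab_frame("side")[:,:,::-1]
cv2.imwrite("pics/s12.png",cv2.resize(im[120:250,220:350],None,fx=5,fy=4.5,interpolation=cv2.INTER_CUBIC))
cv2.imwrite("pics/w12.png",robot.grab_frame("wrist")[:,:,::-1])
E
```

```text
(no output)
```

View pics/s12.png

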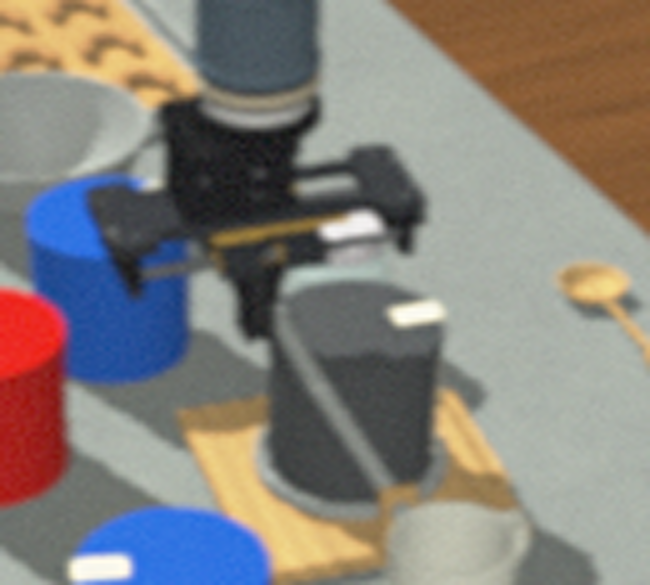

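View pics/w12.png

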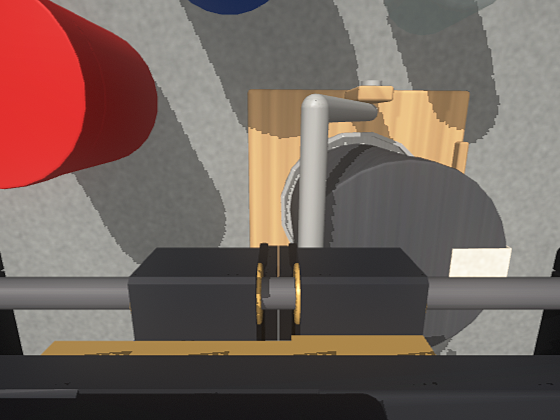

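The finger is behind the crossbar (wrist px 313), which stands at about 0.4 rad, and the tongue is unchanged. Continuing towards the stop.

drive_tool(targets=[{"xyz":[-0.0022,0.0045,0],"twist":[0,0,0]},{"xyz":[-0.002,0.0045,0],"twist":[0,0,0]},{"xyz":[-0.0018,0.0045,0],"twist":[0,0,0]},{"xyz":[-0.0015,0.0045,0],"twist":[0,0,0]},{"xyz":[-0.0012,0.0045,0],"twist":[0,0,0]}])

```text
t: 15.23
position: [564.8, 28.5, 153.8]
orientation: [0.53, 0.468, -0.53, 0.469]
wrist_force: [-2.1, -0.6, 0.0]
finger_gap: 0.6
```

drive_tool(targets=[{"xyz":[-0.001,0.004,0],"twist":[0,0,0]},{"xyz":[-0.0007,0.004,0],"twist":[0,0,0]},{"xyz":[-0.0005,0.004,0],"twist":[0,0,0]},{"xyz":[0,0.003,0],"twist":[0,0,0]},{"xyz":[0,0,0],"twist":[0,0,0]}])

```text
t: 15.65
position: [580.1, 26.9, 155.7]
orientation: [0.53, 0.468, -0.529, 0.469]
wrist_force: [0.6, 0.1, -0.8]
finger_gap: 0.7
```

drive_tool(targets=[{"xyz":[0,0.003,0],"twist":[0,0,0]},{"xyz":[0,0.003,0],"twist":[0,0,0]},{"xyz":[0,0.001,0],"twist":[0,0,0]},{"xyz":[0,0,0],"twist":[0,0,0]},{"xyz":[0,0,0],"twist":[0,0,0]}])

```text
t: 16.07
position: [586.4, 26.0, 155.7]
orientation: [0.53, 0.468, -0.529, 0.469]
wrist_force: [-0.7, 0.8, -0.2]
finger_gap: 0.6
```

drive_tool(targets=[{"xyz":[0,0.002,0],"twist":[0,0,0]},{"xyz":[0,0,0],"twist":[0,0,0]},{"xyz":[0,0,0],"twist":[0,0,0]}])

```text
t: 16.32
position: [588.1, 25.7, 155.7]
orientation: [0.53, 0.468, -0.53, 0.469]
wrist_force: [-1.2, 1.1, 0.2]
finger_gap: 0.2
```

drive_tool(targets=[{"xyz":[0,0.002,0],"twist":[0,0,0]},{"xyz":[0,0.001,0],"twist":[0,0,0]},{"xyz":[0,0,0],"twist":[0,0,0]},{"xyz":[0,0,0],"twist":[0,0,0]}])

```text
t: 16.65
position: [591.2, 25.4, 155.7]
orientation: [0.53, 0.468, -0.529, 0.469]
wrist_force: [-1.9, -0.1, 0.0]
finger_gap: 0.3
```

```bash
python3 - <<'E'
from h import *
im=robot.grab_frame("side")[:,:,::-1]
cv2.imwrite("pics/s13.png",cv2.resize(im[120:250,220:350],None,fx=5,fy=4.5,interpolation=cv2.INTER_CUBIC))
cv2.imwrite("pics/w13.png",robot.grab_frame("wrist")[:,:,::-1])
E
```

```text
(no output)
```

View pics/s13.png

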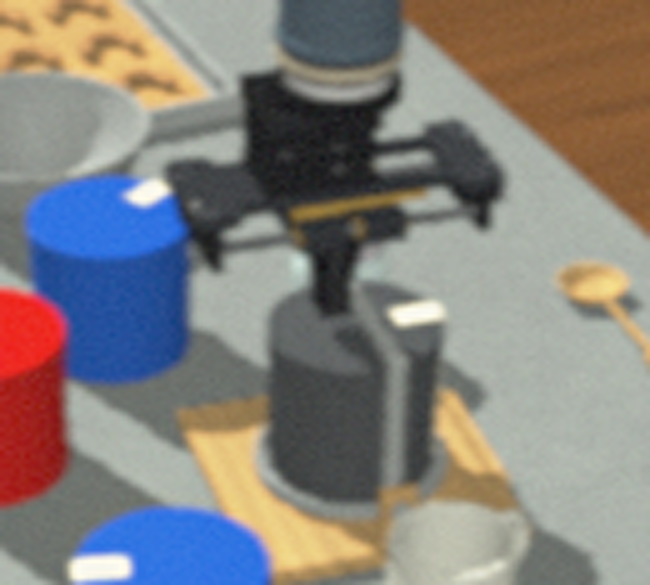

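View pics/w13.png

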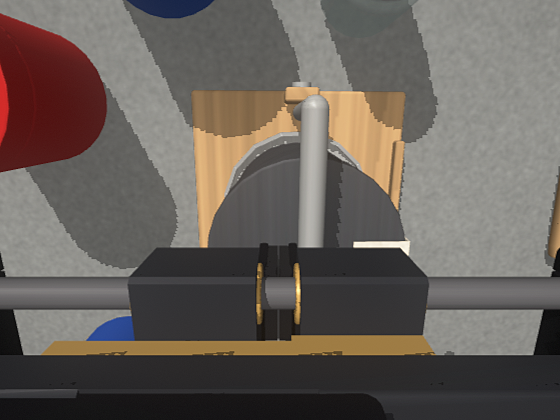

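The bar is nearly upright. I'll press on until the force shows the stop.

drive_tool(targets=[{"xyz":[0,0.002,0],"twist":[0,0,0]},{"xyz":[0,0.001,0],"twist":[0,0,0]},{"xyz":[0,0,0],"twist":[0,0,0]},{"xyz":[0,0,0],"twist":[0,0,0]}])

```text
t: 17.08
position: [592.5, 25.2, 155.6]
orientation: [-0.529, -0.469, 0.53, -0.468]
wrist_force: [-5.0, -0.1, 3.6]
finger_gap: 0.4
```

drive_tool(targets=[{"xyz":[0,0.002,0],"twist":[0,0,0]},{"xyz":[0,0.001,0],"twist":[0,0,0]},{"xyz":[0,0,0],"twist":[0,0,0]},{"xyz":[0,0,0],"twist":[0,0,0]}])

```text
t: 17.42
position: [592.6, 25.2, 155.5]
orientation: [-0.527, -0.471, 0.532, -0.466]
wrist_force: [-12.5, 1.2, 9.2]
finger_gap: 0.5
```

The position stays at 592.6 while the force climbs to 12.5 N, so the bar is at its stop. Retreating back, then up.

drive_tool(targets=[{"xyz":[0,-0.006,0],"twist":[0,0,0]},{"xyz":[0,-0.01,0],"twist":[0,0,0]},{"xyz":[-0.015,-0.01,0],"twist":[0,0,0]},{"xyz":[-0.03,0,0],"twist":[0,0,0]},{"xyz":[-0.035,0,0],"twist":[0,0,0]}])

```text
t: 17.83
position: [569.2, 27.7, 234.7]
orientation: [-0.528, -0.469, 0.531, -0.468]
wrist_force: [1.0, 0.6, -0.1]
finger_gap: 0.5
```

drive_tool(targets=[{"xyz":[0,0.015,0.035],"twist":[0,0,0]},{"xyz":[0,0.015,0.035],"twist":[0,0,0]},{"xyz":[0,0.01,0.03],"twist":[0,0,0]},{"xyz":[0,0,0],"twist":[0,0,0]},{"xyz":[0,0,0],"twist":[0,0,0]}])

```text
t: 18.25
position: [598.7, -79.1, 235.5]
orientation: [0.531, 0.467, -0.531, 0.468]
wrist_force: [0.6, 1.0, 0.2]
finger_gap: 0.6
```

drive_tool(targets=[{"xyz":[0,0,0],"twist":[0,0,0]},{"xyz":[0,0,0],"twist":[0,0,0]},{"xyz":[0,0,0],"twist":[0,0,0]}])

```text
t: 18.5
position: [598.6, -74.4, 235.6]
orientation: [0.529, 0.469, -0.529, 0.469]
wrist_force: [0.3, 0.4, -0.3]
finger_gap: 0.5
```

```bash
python3 -c "
from meas import *
meas('w14')
c=dict(np.load('w14.npz'))
im=robot.grab_frame('side')[:,:,::-1]
cv2.imwrite('pics/s14.png',cv2.resize(im[120:250,220:350],None,fx=5,fy=4.5,interpolation=cv2.INTER_CUBIC))
cv2.imwrite('pics/sc14.png',robot.grab_frame('scene')[:,:,::-1])
for y in(-70,0,70):
  a=np.radians(-7.3);print(proj(c,(607.7-np.sin(a)*y,22+np.cos(a)*y,165)))
"
```

```text
[598.58382292 -74.42443047 235.63672179] [ 0.27278338  0.44216356 -0.25440742]
[[309.  68.]
 [353.  68.]
 [353.  94.]
 [309.  94.]]
30.50067128475712 -6.894992039860856
17.137560841675313 -93.643984827188
31.070010783730645 173.10550172725317
17.114983084692778 84.45270544982024
cent [647.25067793  16.33451637]
[273.09561889 184.90246586]
[273.47667073  75.86424437]
[273.9273849  -53.10789462]
```

View pics/w14.png

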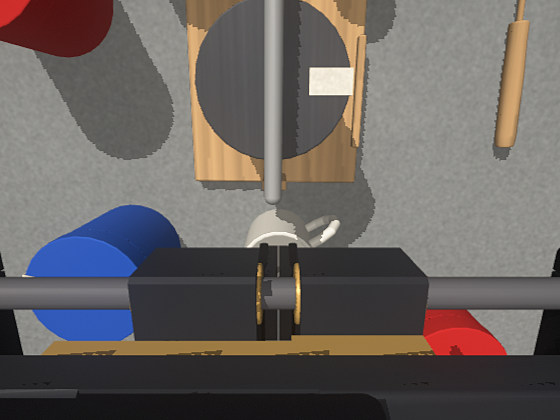

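View pics/s14.png

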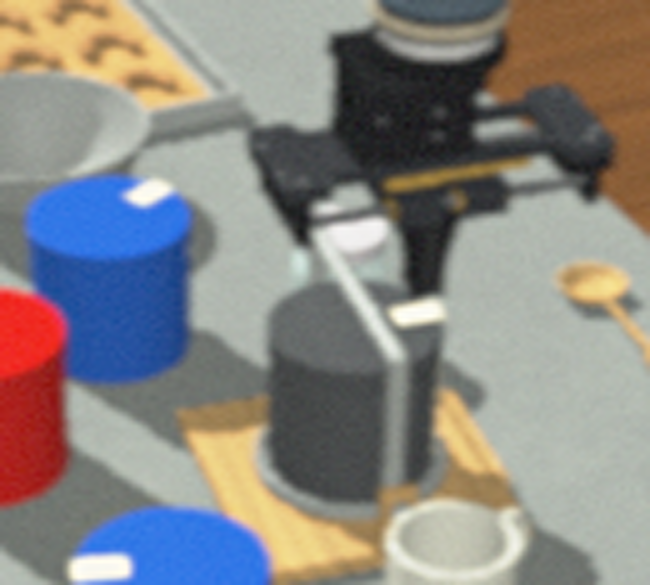

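View pics/sc14.png

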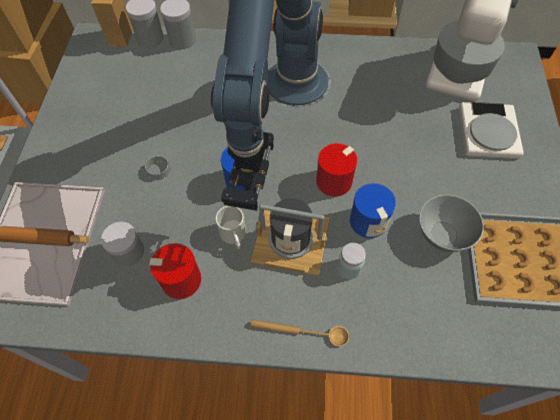

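The crossbar is at px x≈273, where 273.5 is predicted for upright. The tongue is at −6.9° against the stand's −7.3°. The bystanders are where they started and the arm is clear, so I'm handing in.

```bash
python3 -c "
from bench import robot
print(robot.job_done())"
```

```text
the job is handed in; nothing more can be done
None
```

The tin's label now faces the front of the stand and the bar is up at its stop. I handed the job in at about 18.7 s; no verdict is reported.

- **Turning the tin:** I rolled the lid edge round about 91° with the closed fingertip. Two corrections followed the main sweep. The first gave no net turn because the finger landed while still settling sideways, so I repeated it.
- **Landing force:** That second landing briefly pressed the lid at up to 23 N, above the 5 to 20 N given. I eased it to about 13 N before turning.
- **Label check:** The tongue measured about −6.5° to −6.9° against the stand axis at −7.3°, so the label was within about 1 mm of the centre line. The tongue reading was practically the same before and after moving the bar. Separate readings of the stand's direction varied from −6.0° to −7.5°, still well inside the 13° allowed.
- **Bar check:** I pushed the bar until its position stopped changing while the force rose to about 12 N. From above, the crossbar lay within 1 pixel of where an upright bar should be.
- **Surroundings:** In the last pictures the tin stands upright on its plate, the bystanders look unmoved and the arm is clear. I compared the bystanders by eye only and did not measure their positions.

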